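# Open the safety-capped glaze jar

## Task

Open the amber glaze jar: squeeze the two orange tabs of its white safety cap inward and, keeping them in, turn the cap anticlockwise (seen from above) until you feel it meet its stop, then lift it straight off and set it down gently, right way up and wholly on the round green rubber mat. Squeeze and turn firmly but do not force the cap against its stop or pull it before it is free, and leave the vase, mug, hole cutter and pin tool alone.

Things in the scene. Friction and masses are not known exactly. Their poses are not given: they have to be found in the camera images.
- cap_mid (a point): White ribbed safety cap with two orange tabs and a blue dot on top; loose, 35 mm tall, skirt 46 mm across, about 80 g. Point: on its axis, half-way up; z up. The tabs stand at +y and -y: flat upright outer faces 18 mm wide, from 6.5 mm below to 17.5 mm above this point, 62 mm apart when out, 53 mm fully in. It cracks if the fingers press with over 45 N each; 15 to 25 N is a good squeeze.
- tab_a (a joint): How far the tab on the cap's +y side is pushed in (m): 0 out, 0.0045 fully in; it slides straight in against its own spring (2 N at first, 10 N fully in). A foot 8 mm wide reaches 10 mm below each tab. Held out, the feet run into black ears on the jar's collar within 3 to 46 degrees of anticlockwise turn; with both tabs in by over 3 mm they pass inside the ears.
- tab_b (a joint): The same for the tab on the cap's -y side.
- jar: Amber glass jar, 76 mm across, held fast in a square plywood block (112 x 112 x 30 mm) on the bench; it cannot move. Origin: on its axis at the bench. Its black collar (70 mm across, 75 mm up) carries two ears, 28.5 to 33 mm from the axis, up to 83.5 mm: keep fingertips above them. The closed cap's skirt begins 76 mm up and its top is 111 mm up.
- neck_top (a point): Top of the jar's neck, 107 mm up, under the cap. Two lugs in the cap hold it on, with 1 to 1.5 mm of play. It must turn anticlockwise by 43 to 87 degrees, unknown beforehand, nearly without resistance, to a hard stop; only in the last 5 or so does it lift, by 31 mm to clear. The neck breaks if cap and jar press on each other with over 35 N in all: end the turn at 0.15 N m, a blocked pull at 8 N.
- mat: Round green rubber mat, 130 mm across, 6 mm thick, fixed to the bench. Origin: centre of its underside.
- vase_mid (a point): Glossy cobalt vase, 120 mm tall, 76 mm across, loose; point on its axis half-way up.
- mug_mid (a point): Oatmeal-coloured mug, 90 mm tall, 80 mm across without its handle, loose; point on its axis half-way up.
- cutter: Brass hole cutter with a wooden handle, lying, 110 mm long, 16 mm thick, loose. Origin under its middle; x along it towards the brass end.
- pintool: Chunky wooden pin tool, lying, 124 mm long, 18 mm thick, loose. Origin on the bench near its middle; x along it towards the pin.
Not all that is in view belongs to the job. What is shaped like the jar but red is not meant. Leave any purple look-alike of the mat alone.

How it is judged:
On the way, in this order (a step that is already met when the one before it is completed fails the run):
1. both tabs are squeezed in together while the cap is still on the jar (value of joint each of tab_a, tab_b above 0.003 m and z of cap_mid in the frame of jar below 0.098 m and horizontal distance between cap_mid and jar below 0.006 m), for 0.2 s.
2. the cap is lifted clear above the neck (z of cap_mid in the frame of jar above 0.128 m and contact force between cap and jar below 0.1 N), for 0.1 s.
At the end, for the whole second after the job is handed in: The cap stands at rest on the green rubber mat, right way up (within 0.1 rad), its axis within 36 mm of the mat's centre and its skirt on the mat (3 mm), released (horizontal distance between cap_mid and mat below 0.036 m and z of cap_mid in the frame of mat between 0.0205 and 0.0265 m and angle between cap_mid's own z axis and vertical below 0.1 rad and linear speed of cap below 0.02 m/s); the robot touches nothing.
It fails at once if the fingers press on the cap with more than 90 N in all (45 N each) (contact force between the fingers and cap above 90 N).
It fails at once if cap and jar press on each other with more than 35 N (contact force between cap and jar above 35 N).
It fails at once if the cap is dropped or pressed on the mat with more than 30 N (contact force between cap and mat above 30 N).
It fails at once if the vase, mug, hole cutter or pin tool is moved by more than 15 mm (distance of any of vase_mid, mug_mid, cutter, pintool from where it was at the start of the episode above 0.015 m).
It also fails if it takes over 72 s, if anything falls off the work surface, if the arm or the gripper's body presses on something with over 40 N, if the wrist force passes 120 N, or if a joint passes its speed limit or range.

## Robot

A 7-joint arm with a two-finger parallel gripper is mounted at the origin on the work surface. World frame = base frame: x ahead of the robot, y to its left, z up, the work surface at z = 0. Lengths are in m, angles in rad, forces in N, time in s.
With the tool pointing down it reaches from about 0.425 to 0.925 m from the base axis. Payload 6.8 kg.
Tool frame: the origin (TCP) lies on the front face of the gripper's body, between the roots of the fingers; the fingertips stand 73 mm ahead of it and the grasp point (between the pads) lies 54 mm ahead of it (env.nose_length is the distance from the TCP to the fingertips, in m); z points along the fingers, y is the line along which they close (so a half turn about z gives the same grasp; the last joint's range is limited). The gripper opens to 85 mm and grips with 20 to 120 N. Pads are 22 mm wide; open, the fingers measure 114 mm over their backs; the gripper's body (76 mm by 85 mm) begins 54 mm behind the grasp point. The pads swing forward as they close: fully open they stand 13 mm farther back than shut.
Start: joints at [-1.247, 0.477, 0.022, 1.555, -0.011, 1.109, -0.083], TCP at [0.282, 0.613, 0.304] pointing down, gripper open.
Joint ranges: [-2.96, 2.96], [-0.34, 2.1], [-1.41, 1.46], [0.24, 2.44], [-1.37, 4.51], [0.17, 1.92], [-2.96, 2.96]. Speed limits (rad/s): [2.39, 2.39, 3.14, 3.14, 3.14, 3.14, 3.14].

## Interface

Orientations are given as a unit quaternion [w, x, y, z].
In Python, from cell import env, kin, camera, calibration, job gives the robot as it stands. The module is installed in compiled form; this text tells all that it offers. Calls block until the motion is done:
- env.reach(position, orientation): joint-space move of the TCP to a pose.
- env.movel(position, velocity=0.15, rot=None, stop_force=None): straight line of the TCP; rot=None keeps the orientation; velocity is the mean speed in m/s. With stop_force (N) it stops when the force on the tool has changed by that much, and returns True; else False.
- env.goto_joints(angles): joint-space move.
- env.grip(opening, f_grip=None): finger opening in m; f_grip is the grip in N (None keeps the last); returns when the fingers have stopped.
- env.dwell(seconds).
- kin.inverse_kinematics(position, orientation): joint angles nearest the present ones, or None.
- env.get_state(): the state.
- camera(name): name is "side" or "top" or "wrist"; returns (picture, depth): 480x640x3 uint8, blue, green, red; 480x640 float32, m along the optical axis (not along the pixel's ray), 0 where there is no reading.
- calibration(name): a dict with "fx", "fy", "cx", "cy" (pixels), "k1" (the pictures are not rectified: a ray, as slopes to the right and down, at radius r is drawn at 1 + k1 r^2 times it, then the intrinsics apply), "rvec" (rotation vector, rad) and "tvec" (3), from world to camera coordinates, as OpenCV has them. Camera axes: x right, y down, z forward; pixel columns grow to the right and rows downward; lengths in m; the calibration is good to about 2 mm. A picture is of the moment at which its call begins: read the wrist's pose just before it. calibration takes no time and is no camera call; for the wrist camera it gives the pose at the moment of the call.
A pose or a line that the arm cannot do raises env.PlanningError and nothing moves.
- job.job_done(): hands the job in; it is judged then, once.
The state is a dict: "time": time; "qpos": joint angles; "joint_velocities": joint speeds; "joint_torque": joint torques, N m; "tcp_pos": TCP position; "orientation": TCP orientation; "force": force on the tool from outside, world axes, zero at the start; "torque": the same for the moment, N m; "opening": finger opening in m; "gripper_force": force on a finger pad.
Only numpy, scipy, OpenCV 4.12 (cv2) and the standard library are available. Lean on these libraries where they do the work, as an engineer would, in place of code of your own. Each camera call takes 0.05 s, during which the arm holds its last target. There are 200 camera calls.

## Working session

There is one attempt and no reset: what is moved stays moved. The work goes in short steps, each a Python script; the robot and the scene stay as the last script left them, time stands still between calls to the robot, and variables do not carry over. Pictures are saved under pics/ and viewed, at most 10 in all, crops included, and the job is handed in when it is done.

```bash
mkdir -p pics; ls
cat > h.py <<'E'
import numpy as np, cv2
from cell import env, kin, camera, calibration, job
def rays(name,uv,cal=None):
    c=cal or calibration(name)
    K=np.array([[c['fx'],0,c['cx']],[0,c['fy'],c['cy']],[0,0,1.]])
    n=cv2.undistortPoints(np.float64(uv).reshape(-1,1,2),K,np.array([c['k1'],0,0,0.]))[:,0]
    R=cv2.Rodrigues(np.float64(c['rvec']))[0]; t=np.float64(c['tvec']).ravel()
    d=np.c_[n,np.ones(len(n))]
    return -R.T@t, d@R   # origin, world dirs (unit depth)
def onplane(name,uv,z,cal=None):
    o,d=rays(name,uv,cal); return o+d*((z-o[2])/d[:,2])[:,None]
def bydepth(name,uv,dep,cal=None):
    o,d=rays(name,uv,cal); return o+d*np.asarray(dep)[:,None]
E
python3 - <<'E'
from h import *
for n in('side','top','wrist'):
    p,d=camera(n); cv2.imwrite(f'pics/{n}0.png',p); np.save(f'pics/{n}0.npy',d)
    c=calibration(n); print(n,{k:np.round(v,3).tolist() for k,v in c.items()})
s=env.get_state(); print(s['time'],s['tcp_pos'],s['orientation'],s['force'],s['opening'])
E
```

```text
pics
side {'fx': 618.744, 'fy': 618.744, 'cx': 322.042, 'cy': 239.345, 'k1': -0.179, 'rvec': [2.38, -0.359, 0.147], 'tvec': [-0.517, 0.169, 1.364]}
top {'fx': 510.163, 'fy': 510.163, 'cx': 319.548, 'cy': 235.083, 'k1': -0.008, 'rvec': [2.189, -2.163, 0.092], 'tvec': [-0.015, 0.551, 1.174]}
wrist {'fx': 430.916, 'fy': 430.916, 'cx': 314.87, 'cy': 240.084, 'k1': -0.06, 'rvec': [-2.434, -1.557, -0.227], 'tvec': [-0.675, -0.037, 0.378]}
0.15 [0.2823651  0.61272373 0.30315514] [-9.89750829e-05  2.14237125e-01  9.76781435e-01 -6.87167833e-04] [ 0.005483  -0.0650328 -0.7338227] 0.08488729959346979
```

View pics/top0.png

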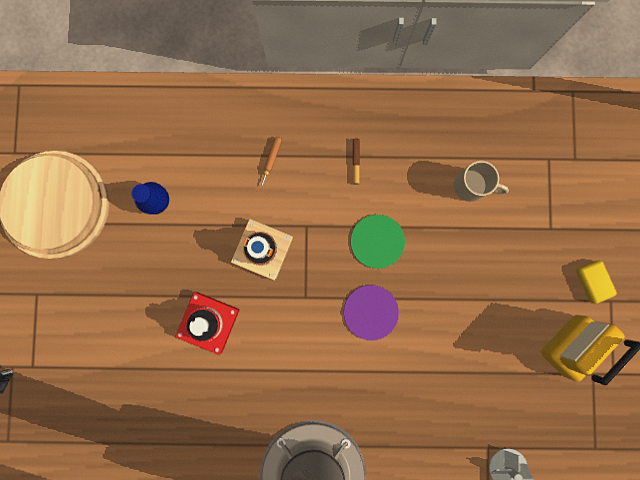

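View pics/side0.png

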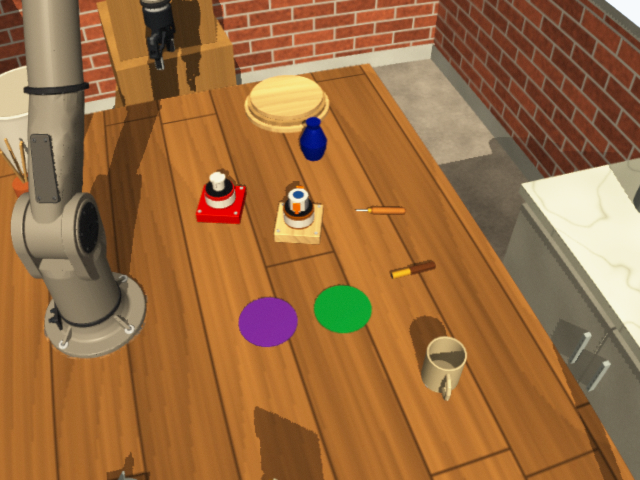

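The top view shows two jars. The plywood-block jar with a blue-dot cap is at (259,247), and the red-block one with a plain white cap is at (205,322). The first fits: it is amber, and its cap has orange tabs. There are two round mats, green at (378,241), which is the one meant, and purple at (371,312). The vase is at (151,198), the pin tool at (270,160), the cutter at (356,160) and the mug at (481,182). I'll confirm the jar with an enlarged crop.

Run:
```python
from h import *
p=cv2.imread('pics/top0.png'); cv2.imwrite('pics/crop1.png',cv2.resize(p[205:290,215:305],None,fx=6,fy=6,interpolation=cv2.INTER_CUBIC))
h=cv2.cvtColor(p,cv2.COLOR_BGR2HSV)
def cen(m,lo,hi,roi):
    x0,y0,x1,y1=roi; k=cv2.inRange(m,lo,hi); z=np.zeros_like(k); z[y0:y1,x0:x1]=k[y0:y1,x0:x1]
    n,l,s,c=cv2.connectedComponentsWithStats(z); return [(s[i,4],c[i]) for i in range(1,n) if s[i,4]>5]
for a,c in cen(h,(50,120,60),(75,255,255),(340,200,415,280)): print('mat',a,c,onplane('top',[c],.006))
for a,c in cen(h,(95,90,50),(125,255,255),(240,230,280,265)): print('dot',a,c,onplane('top',[c],.111))
for a,c in cen(h,(5,190,150),(16,255,255),(236,225,282,270)): print('or',a,c,onplane('top',[c],.111))
```

```text
mat 2281 [377.31784305 241.10302499] [[ 0.54013517 -0.14610016  0.006     ]]
dot 111 [257.13513514 246.56756757] [[0.51717898 0.12667103 0.111     ]]
or 8 [274.25 242.5 ] [[0.52648099 0.089642   0.111     ]]
or 7 [244.         243.57142857] [[0.52336409 0.15539088 0.111     ]]
or 18 [270.22222222 252.33333333] [[0.50498024 0.09796926 0.111     ]]
or 6 [272.66666667 256.5       ] [[0.49599847 0.09248227 0.111     ]]
```

View pics/crop1.png

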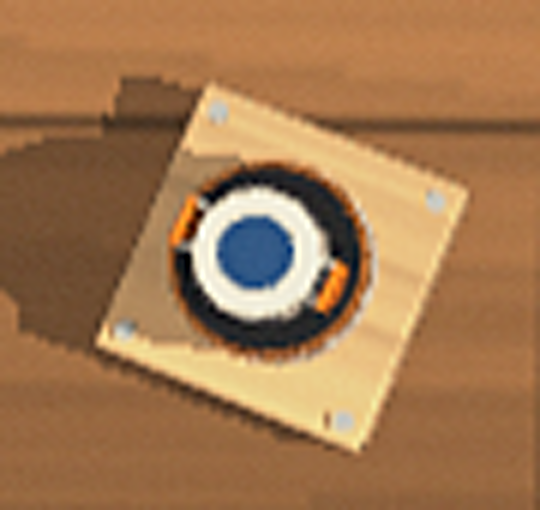

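The crop confirms it: amber rim, black collar, white cap with a blue dot, and orange tabs at about (246,242) and (270,253). The red one has none of these. Next I'll check the IK for the full turn and go above for a close look.

```bash
cat >> h.py <<'E'
def quat(th):  # tool down, tool y at world angle th
    a=(th+np.pi/2)/2; return np.array([0,np.cos(a),np.sin(a),0])
E
python3 - <<'E'
from h import *
c=np.array([.517,.1265])
th0=np.radians(66)
for k in(0,np.pi):
    for e in(0,45,92):
        q=kin.inverse_kinematics([*c,.16],quat(th0+k+np.radians(e))); print(k,e,None if q is None else np.round(q,2))
th=th0 if False else None
E
```

```text
0 0 [-0.54  0.44  0.22  2.03 -0.15  0.69  0.94]
0 45 [-0.4   0.43  0.05  2.02 -0.03  0.69  1.61]
0 92 [-0.26  0.44 -0.12  2.01  0.08  0.7   2.33]
3.141592653589793 0 [-0.91  0.53  0.71  2.05 -0.52  0.74 -1.86]
3.141592653589793 45 [-0.79  0.49  0.55  2.05 -0.39  0.71 -1.19]
3.141592653589793 92 [-0.74  0.47  0.48  2.04 -0.33  0.7  -0.43]
```

Run:
```python
from h import *
t0=env.get_state()['time']
env.reach([.517,.1265,.30],quat(np.radians(66)))
cal=calibration('wrist'); p,d=camera('wrist'); s=env.get_state(); print(s['time']-t0,s['time'],s['tcp_pos'],s['qpos'].round(3) if hasattr(s['qpos'],'round') else s['qpos'])
cv2.imwrite('pics/w1.png',p); np.save('pics/w1.npy',d); import pickle; pickle.dump(cal,open('pics/w1.pkl','wb'))
o,_=rays('wrist',[[320,240]],cal); print('cam at',o)
```

```text
2.0 2.15 [0.51695186 0.12782752 0.29994771] [-0.617  0.25   0.307  1.917 -0.09   0.988  0.884]
cam at [0.45093268 0.15737881 0.37027801]
```

View pics/w1.png

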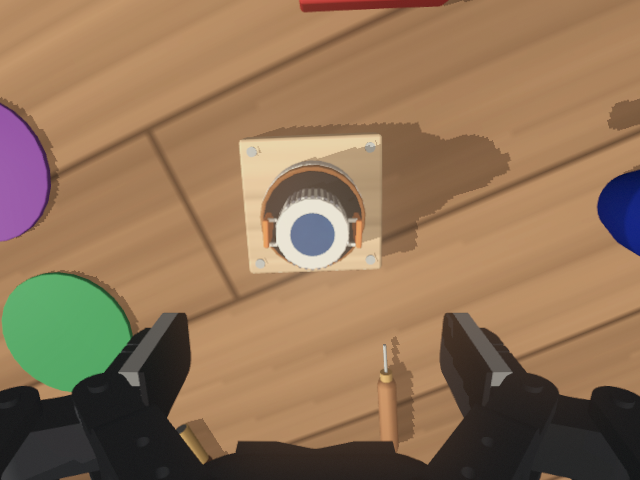

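The wrist view shows the blue dot at (313,235), tabs at about (266,234) and (358,234), block nails at (252,152), (370,147), (261,264), (371,259), and part of the green mat on the left.

```bash
python3 - <<'E'
from h import *
import pickle
p=cv2.imread('pics/w1.png'); cal=pickle.load(open('pics/w1.pkl','rb'))
h=cv2.cvtColor(p,cv2.COLOR_BGR2HSV)
def comps(lo,hi,roi,amin):
    x0,y0,x1,y1=roi; k=cv2.inRange(h,lo,hi)[y0:y1,x0:x1]; n,l,s,c=cv2.connectedComponentsWithStats(k)
    return [(s[i],c[i]+[x0,y0],(np.argwhere(l==i)[:,::-1]+[x0,y0])) for i in range(1,n) if s[i,4]>amin]
for s,c,_ in comps((100,80,50),(125,255,255),(270,190,355,275),200): print('dot',s,c,onplane('wrist',[c],.111,cal))
T=[]
for s,c,px in comps((5,150,150),(15,255,255),(255,215,372,255),20):
    print('tab',s,c, onplane('wrist',[c],.099,cal)); T.append(c)
    b=px[px[:,1]>px[:,1].max()-5].mean(0); print(' ends',px[:,0].min(),px[:,0].max(),px[:,1].min(),px[:,1].max())
for s,c,_ in comps((90,15,120),(125,80,255),(240,135,385,275),8): print('grey',s[4],c,onplane('wrist',[c],.031,cal))
# block outline
blk=cv2.inRange(h,(12,40,150),(28,140,255))[120:290,225:400]
v=onplane('wrist',[[313,235],[340,235]],.111,cal)
E
python3 - <<'E'
import sys; sys.path.insert(0,'.')
import os; os.chdir('.')
import cv2
p=cv2.imread('pics/w1.png'); cv2.imwrite('pics/crop2.png',cv2.resize(p[130:280,230:395],None,fx=4,fy=4,interpolation=cv2.INTER_CUBIC))
E
```

```text
grey 1472 [312.15149457 234.19836957] [[0.53798556 0.11713253 0.031     ]]
```

View pics/crop2.png

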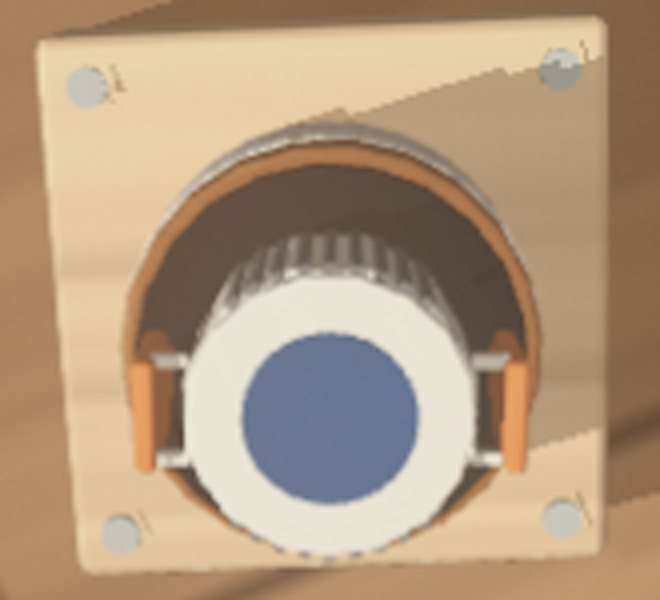

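The crop shows the dot centred at full-picture (312.2,234.2), tab tops at (265.5,233.5) and (358.5,233.5), and the nails.

Run:
```python
from h import *
import pickle
cal=pickle.load(open('pics/w1.pkl','rb')); f=lambda q:np.array(q)/4+[230-.4,130-.4]
d=onplane('wrist',[[312.15,234.2]],.111,cal)[0]
t=onplane('wrist',f([[143,415],[515,415]]),.111,cal)
e=onplane('wrist',f([[133,363],[143,470],[503,363],[527,363],[507,470],[525,470],[155,363],[155,470]]),.111,cal)
n=onplane('wrist',f([[86,87],[560,69],[121,534],[562,518]]),.031,cal)
print('dot',d,'tabs',t,t.mean(0),np.linalg.norm(t[0]-t[1])); v=t[0]-t[1]; print('ang',np.degrees(np.arctan2(v[1],v[0]))%180)
print('nails',n,n.mean(0)); 
for a,b in((0,1),(2,3),(0,2),(1,3)): v=n[b]-n[a]; print(np.linalg.norm(v),np.degrees(np.arctan2(v[1],v[0]))%90)
for a,b in((0,1),(2,4),(3,5),(6,7)): v=e[b]-e[a]; print('tab edge',np.degrees(np.arctan2(v[1],v[0]))%90)
m=onplane('top',[[377.3,241.1]],.006)[0]; print('mat',m)
for th in(0,92): print(kin.inverse_kinematics([*m[:2],.2],quat(np.radians(66+th))))
```

```text
dot [0.51745953 0.12662111 0.111     ] tabs [[0.50507214 0.10010817 0.111     ]
 [0.5286835  0.15324897 0.111     ]] [0.51687782 0.12667857 0.111     ] 0.05815015692350841
ang 66.04361034578893
nails [[0.45765067 0.10102221 0.031     ]
 [0.49181247 0.18643189 0.031     ]
 [0.5431537  0.06698881 0.031     ]
 [0.57729071 0.15249267 0.031     ]] [0.51747689 0.1267339  0.031     ]
0.09198827405622659 68.19978532767232
0.09206652886404891 68.23587682770338
0.09202738971074802 68.29559856722574
0.09196955985246343 68.34439921987963
tab edge 69.32316181598244
tab edge 69.68435623452024
tab edge 66.79021576170844
tab edge 64.3256767760399
mat [ 0.54014189 -0.14605766  0.006     ]
[-0.16445163  0.43559994  0.40485868  1.95076485 -0.23372604  0.80037629
  1.52234266]
[ 0.88955948  0.61354656 -0.98696351  1.88043837  0.61365855  0.98672289
  2.38552798]
```

Run:
```python
from h import *
def st(m):
    s=env.get_state(); print(m,round(s['time'],2),np.round(s['tcp_pos'],4),'F',np.round(s['force'],2),'T',np.round(s['torque'],3),'op',round(s['opening'],4),'gf',np.round(s['gripper_force'],1)); return s
c=[.5174,.1267]
env.movel([*c,.20],rot=quat(np.radians(66.5))); st('above')
hit=env.movel([*c,.159],velocity=.05,stop_force=4); st(hit)
if not hit:
    env.grip(.067,20); st('pre')
    env.grip(.050,20); st('grip'); env.dwell(.3); st('hold')
p,d=camera('wrist'); cv2.imwrite('pics/w2.png',p)
```

```text
above 2.97 [0.5179 0.1269 0.2006] F [-0.26  0.19  0.44] T [ 0.041 -0.036  0.008] op 0.0857 gf 0.0
False 3.93 [0.5176 0.1267 0.1592] F [ 0.28 -0.1   0.81] T [-0.036  0.012 -0.027] op 0.0852 gf 0.0
pre 4.26 [0.5175 0.1268 0.1592] F [ 1.08 -0.17  0.37] T [-0.018  0.027 -0.025] op 0.0672 gf 0.0
grip 4.54 [0.5176 0.1266 0.1599] F [-2.18 -0.88  8.62] T [-0.263  0.564 -0.03 ] op 0.0522 gf 19.8
hold 4.84 [0.5176 0.1266 0.1599] F [-2.5  -0.89  7.78] T [-0.213  0.535 -0.07 ] op 0.0519 gf 19.7
```

View pics/w2.png

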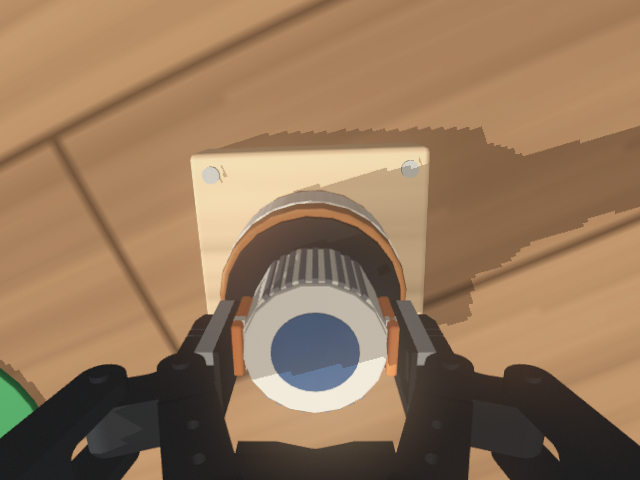

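The fingers hold both tabs, with opening 52 mm and 19.7 N. They press the cap down with about 8 N, so I'll ease that off and then turn in small steps while watching torque.

```bash
cat > turn.py <<'E'
from h import *
def st(m):
    s=env.get_state(); print(m,round(s['time'],2),np.round(s['tcp_pos'],4),'F',np.round(s['force'],2),'Tz',np.round(s['torque'][2],3),'op',round(s['opening'],4),'gf',np.round(s['gripper_force'],1),flush=True); return s
def turn(pos,a0,a1,step,T0,lim=.10):
    a=a0; pos=np.array(pos,float); i=0
    while a<a1-1e-6:
        a=min(a+step,a1); env.movel(pos,velocity=.05,rot=quat(np.radians(66.5+a))); i+=1
        s=env.get_state(); F=np.array(s['force']); T=s['torque'][2]-T0
        if i%4==0 or abs(T)>lim: st(f'{a:.1f}')
        if abs(T)>lim or np.linalg.norm(F)>14: st(f'STOP {a:.1f}'); return a,pos,True
        pos+=np.clip(.4*F/11000*[1,1,.6],-.0003,.0003)
    return a,pos,False
E
python3 - <<'E'
from turn import *
pos=[.5173,.1267,.1597]
env.movel(pos,velocity=.01); env.dwell(.2); s=st('relieved')
a,pos,h=turn(pos,0,12,1.5,s['torque'][2]); print(a,pos.tolist(),h,s['torque'][2])
E
```

```text
relieved 5.34 [0.5175 0.1267 0.16  ] F [-2.26 -0.09  6.7 ] Tz -0.004 op 0.0518 gf 22.9
6.0 6.34 [0.5172 0.1267 0.16  ] F [-1.08 -0.2   4.32] Tz 0.001 op 0.0521 gf 22.4
12.0 7.34 [0.517  0.1266 0.1601] F [ 0.08  0.11 -1.62] Tz 0.001 op 0.0522 gf 21.5
12.0 [0.5171877707432062, 0.12661673972514093, 0.16020999781541462] False -0.0037813259992854438
```

Run:
```python
from turn import *
pos=[.51719,.12662,.1602]; T0=-.002
a,pos,h=turn(pos,12,40,1.5,T0)
if not h: a,pos,h=turn(pos,a,91,.8,T0)
print(a,pos.tolist(),h)
p,d=camera('wrist'); cv2.imwrite('pics/w3.png',p)
```

```text
18.0 8.34 [0.5172 0.1266 0.1602] F [ 0.17  0.24 -1.18] Tz 0.025 op 0.0517 gf 21.3
24.0 9.34 [0.5172 0.1267 0.1601] F [-0.43  0.15  0.12] Tz 0.025 op 0.052 gf 21.4
30.0 10.34 [0.5172 0.1266 0.1601] F [ 0.64 -0.28  0.33] Tz -0.023 op 0.0517 gf 21.5
36.0 11.34 [0.5171 0.1266 0.1601] F [-1.07 -0.44 -0.69] Tz 0.029 op 0.0519 gf 21.5
43.2 13.09 [0.517  0.1265 0.1601] F [ 0.87 -0.15  0.85] Tz 0.019 op 0.0518 gf 21.6
46.4 14.09 [0.5171 0.1266 0.1601] F [-0.   -0.42 -0.03] Tz -0.01 op 0.0519 gf 21.3
49.6 15.09 [0.517  0.1265 0.1601] F [-0.73  0.41  1.02] Tz -0.065 op 0.052 gf 21.5
52.8 16.09 [0.5172 0.1263 0.1601] F [ 1.63 -2.31 -0.65] Tz -0.112 op 0.0517 gf 21.4
STOP 52.8 16.09 [0.5172 0.1263 0.1601] F [ 1.63 -2.31 -0.65] Tz -0.112 op 0.0517 gf 21.4
52.799999999999955 [0.5170935344892174, 0.1264253356585558, 0.1600643154660295] True
```

View pics/w3.png

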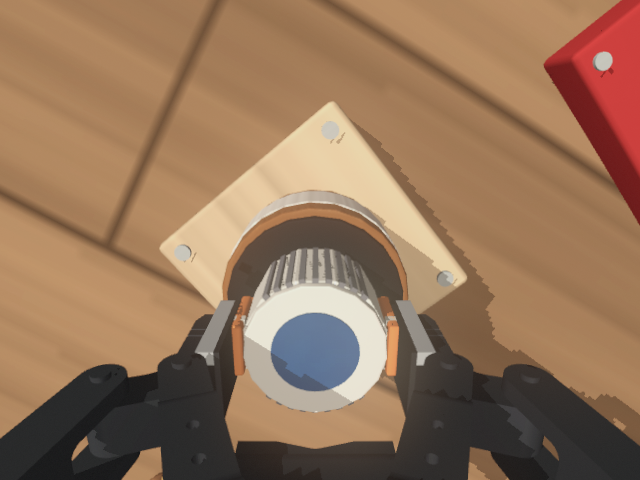

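The cap turned with the gripper, and torque started building near 50°. I'll step a little more up to 0.15 N m to confirm the stop.

Run:
```python
from turn import *
pos=[.51709,.12642,.16006]
a=52.8
env.dwell(.2); st('settled')
a,pos,h=turn(pos,a,56,.5,0,.145); print(a,pos.tolist(),h)
env.dwell(.2); st('settled')
```

```text
settled 16.34 [0.5172 0.1263 0.1601] F [ 1.99 -2.4  -0.25] Tz -0.069 op 0.0518 gf 21.4
53.3 16.59 [0.5172 0.1263 0.1601] F [ 1.85 -2.04 -1.12] Tz -0.151 op 0.0519 gf 21.5
STOP 53.3 16.59 [0.5172 0.1263 0.1601] F [ 1.85 -2.04 -1.12] Tz -0.151 op 0.0519 gf 21.5
53.3 [0.51709, 0.12642, 0.16006] True
settled 16.79 [0.5172 0.1263 0.1601] F [ 1.4  -2.77  0.17] Tz -0.176 op 0.052 gf 21.5
```

The stop is at about 52°. I'll ease back 1° and try a gentle lift.

Run:
```python
from turn import *
pos=np.array([.51715,.1264,.1602])
env.movel(pos,velocity=.05,rot=quat(np.radians(66.5+52.2))); env.dwell(.2); st('backed')
h=env.movel(pos+[0,0,.006],velocity=.015,stop_force=6); st(h)
if not h:
    h=env.movel(pos+[0,0,.045],velocity=.03,stop_force=6); st(h)
    if not h: env.dwell(.3); st('clear')
```

```text
backed 17.24 [0.5171 0.1264 0.1601] F [ 1.9  -1.92 -0.44] Tz -0.072 op 0.052 gf 21.2
False 17.79 [0.5172 0.1264 0.1664] F [ 0.88 -2.73  0.19] Tz -0.054 op 0.0521 gf 22.1
False 19.24 [0.5171 0.1263 0.205 ] F [ 0.47 -0.37 -0.72] Tz 0.012 op 0.0516 gf 22.0
clear 19.54 [0.5171 0.1264 0.2051] F [ 0.05  0.24 -0.55] Tz 0.027 op 0.0519 gf 22.0
```

```bash
python3 - <<'E'
from turn import *
m=[.5401,-.1460]
env.movel([.5172,.1264,.25],velocity=.1)
env.movel([*m,.20],velocity=.15,rot=quat(np.radians(90))); env.dwell(.2); st('over mat')
p,d=camera('wrist'); cv2.imwrite('pics/w4.png',p); p,d=camera('side'); cv2.imwrite('pics/s4.png',p[200:420,220:500])
E
python3 -c "
import cv2,numpy as np
a=cv2.imread('pics/w4.png');b=cv2.imread('pics/s4.png')
a=cv2.resize(a,(400,300));b=cv2.resize(b,(382,300));cv2.imwrite('pics/c4.png',np.hstack([a,b]))"
```

```text
over mat 22.34 [ 0.5402 -0.1456  0.2001] F [ 0.35 -0.89 -0.05] Tz -0.019 op 0.0519 gf 22.0
```

View pics/c4.png

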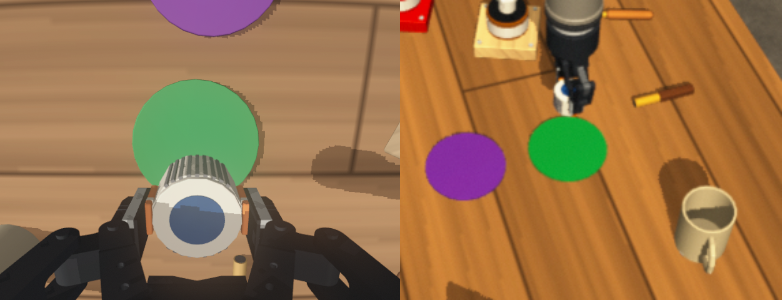

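The cap is held upright, with the mat centre right below it on the view line. I'll lower it until it touches.

Run:
```python
from turn import *
m=[.5401,-.1460]
env.movel([*m,.10],velocity=.08); env.dwell(.2); st('low')
h=env.movel([*m,.087],velocity=.01,stop_force=2.5); s=st(h)
if h:
    env.dwell(.2); st('settle')
    env.grip(.064,20); st('rel1'); env.grip(.085); st('open')
    x,y,z=env.get_state()['tcp_pos']
    env.movel([x,y,.22],velocity=.06); env.dwell(.3); st('up')
    cal=calibration('wrist'); p,d=camera('wrist'); cv2.imwrite('pics/w5.png',p)
    hs=cv2.cvtColor(p,cv2.COLOR_BGR2HSV); k=cv2.inRange(hs,(100,80,50),(125,255,255)); n,l,ss,c=cv2.connectedComponentsWithStats(k)
    for i in range(1,n):
        if ss[i,4]>200: print('blue',ss[i],c[i],onplane('wrist',[c[i]],.041,cal),bydepth('wrist',[c[i]],[d[int(c[i][1]),int(c[i][0])]],cal))
```

```text
low 24.04 [ 0.5403 -0.146   0.1004] F [ 0.21  0.48 -1.14] Tz -0.033 op 0.0517 gf 22.0
True 24.98 [ 0.5401 -0.146   0.0901] F [-0.34  0.05  5.01] Tz 0.041 op 0.0517 gf 23.7
settle 25.18 [ 0.5401 -0.146   0.09  ] F [-1.98  0.34  5.74] Tz -0.01 op 0.0518 gf 23.7
rel1 25.46 [ 0.5393 -0.1458  0.0892] F [ 0.07 -0.12  0.7 ] Tz 0.007 op 0.0637 gf 0.0
open 25.81 [ 0.5394 -0.1458  0.0893] F [-0.    0.46 -0.18] Tz 0.008 op 0.0847 gf 0.0
up 28.43 [ 0.5394 -0.1458  0.2199] F [-0.36 -0.41 -0.4 ] Tz -0.041 op 0.0854 gf 0.0
blue [ 293  216   45   43 1520] [314.9875     237.27171053] [[ 0.53940375 -0.1451723   0.041     ]] [[ 0.53882035 -0.14517695  0.04301617]]
```

View pics/w5.png

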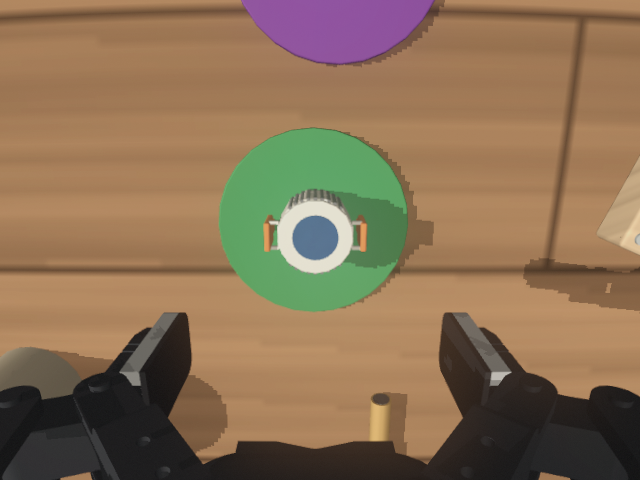

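The cap stands upright with its dot at (315,237), within about 1 mm of the mat centre, tabs out and gripper clear. I'll hand it in.

```bash
python3 -c "
from h import *
print(job.job_done())"
```

```text
the job is handed in; nothing more can be done
None
```

I opened the amber jar and handed the job in; the hand-in gave no verdict. The cap met its stop after about 52° of turn, lifted off freely, and stands upright and released within about 1 mm of the green mat's centre.

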